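# Show the technician which plaster cast goes where

## Robot

A 7-joint arm with a two-finger parallel gripper is mounted at the origin on the work surface. World frame = base frame: x ahead of the robot, y to its left, z up, the work surface at z = 0. Lengths are in m, angles in rad, forces in N, time in s.
With the tool pointing down it reaches from about 0.4 to 0.9 m from the base axis. Payload 5.5 kg.
Tool frame: the origin (TCP) lies between the finger pads, 19 mm behind the fingertips; this is the grasp point; z points along the fingers, y is the line along which they close (so a half turn about z gives the same grasp; the last joint's range is limited). The gripper opens to 92 mm and grips with 3 to 60 N. Pads are 19 mm wide; open, the fingers measure 130 mm over their backs; the gripper's body (75 mm by 190 mm) begins 47 mm behind the grasp point.
Start: joints at [0.263, 0.501, -0.427, 1.55, 0.221, 1.138, -0.21], TCP at [0.65, 0, 0.246] pointing down, gripper open.
Joint ranges: [-2.88, 2.88], [-0.31, 2.03], [-1.54, 1.56], [0.2, 2.42], [-1.41, 4.55], [0.19, 2.02], [-2.57, 2.57]. Speed limits (rad/s): [2.57, 2.57, 3.14, 3.14, 3.14, 3.14, 3.14].

## Interface

Orientations are given as a unit quaternion [x, y, z, w].
In Python, from cell import movep, move_l, goto_joints, set_gripper, pause, ik, get_state, capture, get_calibration, PlanningError, hand_in, recognise, mark_of gives the robot as it stands. Calls block until the motion is done:
- movep(position, orientation): joint-space move of the TCP to a pose.
- move_l(position, frame=None, vel=0.15): straight line of the TCP; frame=None keeps the orientation; vel is the mean speed in m/s.
- goto_joints(angles): joint-space move.
- set_gripper(opening, grip_force=None): finger opening in m; grip_force is the grip in N (None keeps the last); returns when the fingers have stopped.
- pause(seconds).
- ik(position, orientation): joint angles nearest the present ones, or None.
- get_state(): the state.
- capture(name): name is "scene" or "side" or "wrist"; returns the picture (384x512x3 uint8, red, green, blue); there is no depth.
- get_calibration(name): a dict with "fx", "fy", "cx", "cy" (pixels), "cam_to_world" (4x4, takes a point from camera to world coordinates); the wrist camera has in their place "tool_from_camera" (4x4, takes a point from camera to tool coordinates, whose origin is the TCP and whose axes are the flange's). Camera axes: x right, y up, looking along -z (the intrinsics and any distortion apply to the point x, -y, -z); pixel columns grow to the right and rows downward; lengths in m; the calibration is good to about 2 mm. A picture is of the moment at which its call begins: read the wrist's pose just before it. get_calibration takes no time and is no camera call.
A pose or a line that the arm cannot do raises PlanningError and nothing moves.
- hand_in(): hands the job in; it is judged then, once.
Trained networks look in the newest picture that a camera, given by its name, has taken for a name from the list of things; names that differ only in an ending like _2 or _b are one class to them, and where a whole thing is asked for, a point or a joint stands for the part that bears it (a point fixed in the world has none). Each returns a list of dicts, best first, with "p" (0 to 1); they miss things now and then, are a little off and sometimes report something else, mostly with a low value. They report only what shows in the picture. A call takes as long as a camera call. They do not tell look-alikes from the thing itself.
- recognise(camera, label): "xyz" ([x, y, z] in m, in the coordinates of the camera as it stood for that picture, good to about 4 mm: the middle of the surface that is visible of it).
- mark_of(camera, label): "xyz" ([x, y, z] in m, in the coordinates of the camera as it stood for that picture, good to about 4 mm: a listed point, or the origin of a listed thing).
The state is a dict: "time": time; "joint_positions": joint angles; "qvel": joint speeds; "joint_torque": joint torques, N m; "tool_pos": TCP position; "eef_rot": TCP orientation; "ft_force": force on the tool from outside, world axes, zero at the start; "ft_torque": the same for the moment, N m; "width": finger opening in m; "grasp_force": force on a finger pad.
Only numpy, scipy, OpenCV 4.12 (cv2) and the standard library are available. Lean on these libraries where they do the work, as an engineer would, in place of code of your own. Each camera call takes 0.05 s, during which the arm holds its last target. There are 200 camera calls.

## Task

Press the call button all the way in to call the studio technician and let it come back up. Then show what has to be packed: point down at the tip of the taller plaster cone with the fingertips a few centimetres above it and stay there for two seconds, then point the same way into the crate at the bare cork ring in the compartment that has no cast, stay two seconds, and finish still pointing there. Touch none of the casts, the crate, the ring, the board or the loose things lying about, and do not point low over any other cast.

Things in the scene. Friction and masses are not known exactly. Their poses are not given: they have to be found in the camera images.
- call (a joint): travel of the call button's cap, m: 0 released, 0.006 fully pressed; a spring that takes 5 N to push fully down returns it
- call_top (a point): centre of the top face of the white push-button cap (28 mm across, about 52 mm above the table when released; it is pressed straight down), in a black housing on a fixed grey box 60 x 60 x 30 mm standing between the board and the crate
- board: fixed brown wooden drying board 270 x 270 x 18 mm, to the left or right of the call button; four white plaster casts stand on it at its corners, about 132 mm apart; origin at the centre of its underside, z up
- crate: fixed open plywood crate 270 x 270 x 50 mm on the other side of the call button, walls and the two crossing dividers 6 mm thick, floor 6 mm, four compartments about 125 mm square: three hold a small cast, one holds only the cork ring; origin at the centre of its underside, z up
- tall_cone: the taller plaster cone, loose, 170 mm high, 76 mm across at the base, 10 mm at the blunt tip, on the board; origin at the centre of its underside
- cone_tip (a point): the tip (top) of the taller cone, 188 mm above the table; its z axis points up
- short_cone: the shorter plaster cone, loose, 95 mm high, 72 mm across at the base, on the board; origin at the centre of its underside
- column: plaster column with a flange at each end, loose, 130 mm high, 72 mm across, on the board; origin at the centre of its underside
- dome: plaster dome, loose, 50 mm high, 84 mm across, on the board; origin at the centre of its underside
- disc: plaster disc, loose, 30 mm high, 80 mm across, in a crate compartment; origin at the centre of its underside
- egg_cup: waisted plaster form, loose, 70 mm high, 60 mm across, in a crate compartment; origin at the centre of its underside
- block: rounded plaster block 55 x 55 x 45 mm high, loose, in a crate compartment; origin at the centre of its underside
- cork_ring: flat bare cork ring, fixed, 84 mm outside, 48 mm inside, 8 mm high, on the floor of the one compartment without a cast; origin at the centre of its underside
- ring_centre (a point): centre of the cork ring at the height of its top face, 14 mm above the table and 36 mm below the crate's rim; its z axis points up
- carver: plaster carving tool with a wooden handle, 165 mm long, lying loose near the far edge of the work area, a bystander; origin at the middle of its underside
- brush: brush lying loose near the far edge of the work area, a bystander; origin at the middle of its underside
- eraser: white paper-wrapped block 90 x 40 x 25 mm lying loose near the far edge of the work area, a bystander; origin at the centre of its underside
Mind the look-alikes: they are no part of the job. Leave any black or red look-alike of the tall_cone alone.

How it is judged:
By the outcome, as a careful person would: the job done as asked, in the order asked, and still so for the second after the job is handed in, with the robot touching nothing.
It also fails if it takes over 53 s, if anything falls off the work surface, if the arm or the gripper's body presses on something with over 40 N, if the wrist force passes 120 N, or if a joint passes its speed limit or range.

## Working session

There is one attempt and no reset: what is moved stays moved. The work goes in short steps, each a Python script; the robot and the scene stay as the last script left them, time stands still between calls to the robot, and variables do not carry over. Pictures are saved under pics/ and viewed, at most 10 in all, crops included, and the job is handed in when it is done.

```bash
mkdir -p pics; cat > h.py <<'E'
import numpy as np, cv2
from cell import *
def w(cam,p):
    T=np.array(get_calibration(cam)["cam_to_world"]); return (T@np.r_[p,1])[:3]
E
python3 - <<'E'
from h import *
for c in("scene","side"):
    im=capture(c); cv2.imwrite(f"pics/{c}.png",cv2.cvtColor(im,cv2.COLOR_RGB2BGR))
    for l in["call_top","board","crate","cone_tip","tall_cone","short_cone","column","dome","disc","egg_cup","block","ring_centre"]:
        print(c,l,[(round(d["p"],2),w(c,d["xyz"]).round(3).tolist()) for d in mark_of(c,l)[:4]])
s=get_state();print(s["time"],s["eef_rot"],s["width"])
E
```

```text
scene call_top [(0.73, [0.429, -0.33, 0.189]), (0.48, [0.753, 0.19, 0.001]), (0.37, [0.485, 0.001, 0.053])]
scene board [(0.9, [0.51, -0.266, 0.0])]
scene crate [(0.8, [0.484, 0.24, -0.0])]
scene cone_tip [(0.84, [0.283, -0.212, 0.17]), (0.73, [0.267, -0.32, 0.17]), (0.64, [0.427, -0.331, 0.19]), (0.56, [0.29, -0.455, 0.169])]
scene tall_cone [(0.96, [0.27, -0.322, 0.003]), (0.82, [0.289, -0.208, -0.003]), (0.77, [0.427, -0.327, 0.015]), (0.59, [0.289, -0.456, -0.004])]
scene short_cone [(0.83, [0.553, -0.351, 0.016]), (0.46, [0.428, -0.332, 0.188])]
scene column [(0.63, [0.575, -0.2, 0.015])]
scene dome [(0.84, [0.455, -0.185, 0.021])]
scene disc [(0.66, [0.425, -0.33, 0.188]), (0.58, [0.537, 0.166, 0.002]), (0.32, [0.488, 0.237, 0.0]), (0.29, [0.511, -0.271, -0.002])]
scene egg_cup [(0.78, [0.41, 0.181, 0.005]), (0.48, [0.751, 0.188, -0.002])]
scene block [(0.88, [0.558, 0.287, 0.005])]
scene ring_centre [(0.66, [0.428, 0.313, 0.014]), (0.27, [0.429, -0.331, 0.188])]
side call_top [(0.74, [0.754, -0.027, 0.006]), (0.51, [0.429, -0.329, 0.191]), (0.45, [0.411, 0.181, 0.007]), (0.38,
[... 193 characters left out ...]
.7, [0.289, -0.458, 0.174]), (0.67, [0.287, -0.214, 0.17]), (0.66, [0.265, -0.315, 0.17])]
side tall_cone [(0.93, [0.426, -0.325, 0.02]), (0.79, [0.289, -0.211, -0.003]), (0.69, [0.265, -0.316, -0.0]), (0.56, [0.289, -0.453, -0.002])]
side short_cone [(0.62, [0.554, -0.352, 0.016])]
side column [(0.81, [0.576, -0.201, 0.02])]
side dome [(0.72, [0.452, -0.192, 0.021])]
side disc [(0.96, [0.535, 0.167, 0.009]), (0.33, [0.577, -0.199, 0.018]), (0.2, [0.427, -0.324, 0.19])]
side egg_cup [(0.89, [0.411, 0.186, 0.003])]
side block [(0.75, [0.557, 0.29, 0.005])]
side ring_centre [(0.64, [0.428, 0.312, 0.019])]
1.3 [ 7.07114590e-01  7.07098971e-01  1.97552875e-05 -2.88426263e-05] 0.09186469160898007
```

View pics/scene.png

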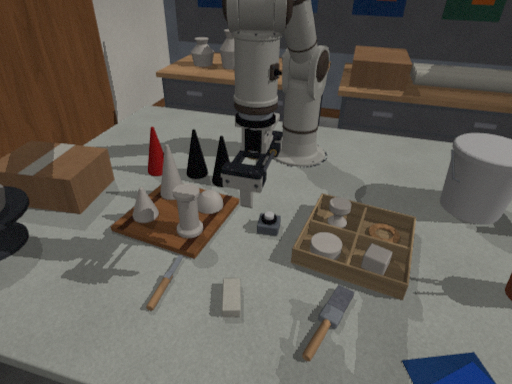

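View pics/side.png

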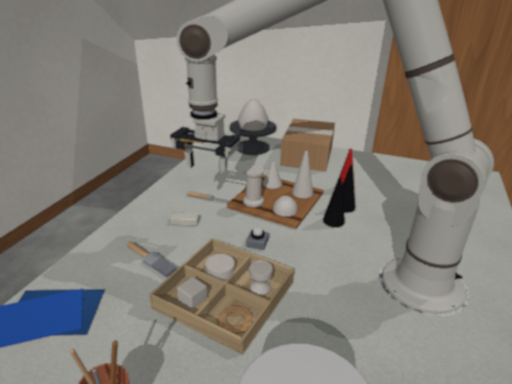

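The pictures show these tall cones:
- Scene: red at (155,150), black at (197,152) and (220,160), white on the board with its tip at (168,143).
- Side: the white one has its tip at (307,150).

The white one on the board fits: it's plaster, stands on the board, and its tip is at z≈0.19. The button is at scene (269,220) and the bare ring at (385,234). I'll confirm the cone in a crop, close the gripper and look from above the button.

```bash
python3 - <<'E'
from h import *
im=cv2.imread("pics/scene.png"); a=cv2.resize(im[110:250,100:300],(600,420),interpolation=cv2.INTER_CUBIC)
cv2.imwrite("pics/crop.png",a)
q=[.7071068,.7071068,0,0]
set_gripper(0.0)
move_l([.485-.05,0,.20],vel=.2)
def look(l):
    from scipy.spatial.transform import Rotation as R
    s=get_state(); im=capture("wrist"); C=np.array(get_calibration("wrist")["tool_from_camera"])
    Rm=R.from_quat(s["eef_rot"]).as_matrix()
    for x in l: print(x,[(round(d["p"],2),(Rm@(C@np.r_[d["xyz"],1])[:3]+s["tool_pos"]).round(4).tolist()) for d in mark_of("wrist",x)[:3]])
    return im
cv2.imwrite("pics/wr.png",look(["call_top"])[:,:,::-1])
s=get_state();print(s["time"],s["width"],s["tool_pos"],s["ft_force"])
E
```

```text
call_top [(0.88, [0.4833, 0.0045, 0.0517])]
4.0917 0.0002929896631806762 [4.36163850e-01 1.37215391e-04 2.00285034e-01] [ 0.15169312 -0.50597589  0.29532453]
```

View pics/crop.png

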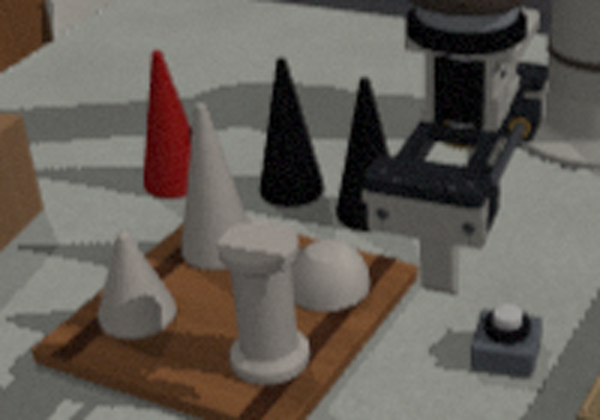

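View pics/wr.png

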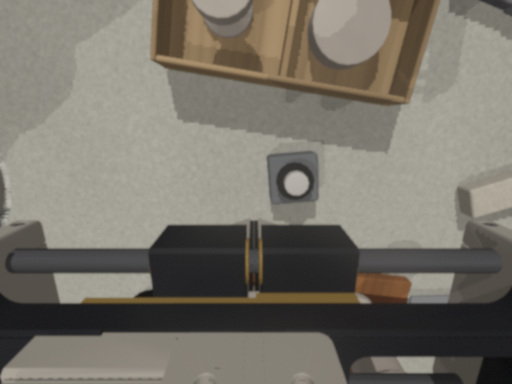

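The crop shows the white tall cone clearly on the board, apart from the red and black ones. The wrist view shows the button cap at (296,183). Next I'll press it, watching the force.

```bash
python3 - <<'E'
from h import *
from scipy.spatial.transform import Rotation as R
s=get_state();k=get_calibration("wrist");C=np.array(k["tool_from_camera"]);Rm=R.from_quat(s["eef_rot"]).as_matrix()
d=Rm@C[:3,:3]@np.array([(296-k["cx"])/k["fx"],-(183-k["cy"])/k["fy"],-1]);o=Rm@C[:3,3]+s["tool_pos"]
p=o+d*(.052-o[2])/d[2];print("ray",p, [a for a in k if 'dist' in a])
b=np.mean([p[:2],[.485,.001],[.485,-.003],[.4833,.0045]],0);print(b)
move_l([*b,.12],vel=.2); move_l([*b,.076],vel=.1)
f0=get_state()["ft_force"][2]
for z in np.arange(.073,.058,-.001):
    move_l([*b,z],vel=.05); s=get_state(); f=s["ft_force"][2]-f0
    print(round(z,4),round(s["tool_pos"][2],4),round(f,2))
    if abs(f)>10: break
pause(.3); print(get_state()["tool_pos"],get_state()["ft_force"])
cv2.imwrite("pics/press.png",cv2.resize(capture("side")[190:290,200:330,::-1],(650,500)))
move_l([*b,.12],vel=.1);print(get_state()["time"])
E
```

```text
ray [0.48365356 0.00335301 0.052     ] []
[0.48423839 0.00146325]
0.073 0.0733 0.56
0.072 0.072 -0.24
0.071 0.0711 0.94
0.07 0.0701 1.49
0.069 0.0691 2.21
0.068 0.0681 1.68
0.067 0.067 2.99
0.066 0.0661 4.17
0.065 0.0651 5.74
0.064 0.0649 14.94
[0.48447732 0.00147704 0.06490724] [-3.5996818   0.6156896  14.65401476]
8.8583
```

The spring rose to about 5 N over 6 mm and then hit a hard stop, so the press was full. Now the pointing.

```bash
python3 - <<'E'
from h import *
def st(n): s=get_state();print(n,round(s["time"],2),s["tool_pos"].round(4) if hasattr(s["tool_pos"],'round') else s["tool_pos"],np.round(s["eef_rot"],3))
c=[.4275,-.328]; r=[.428,.3125]
move_l([.484,.001,.31],vel=.2)
move_l([*c,.31],vel=.2)
move_l([*c,.188+.03+.019],vel=.1); st("cone")
pause(1.2)
a=capture("side")[110:260,230:380,::-1]; 
pause(1.3); st("cone end")
move_l([*c,.31],vel=.15)
move_l([*r,.31],vel=.25)
move_l([*r,.16],vel=.15)
b=capture("side")[200:350,170:320,::-1]; capture("scene")
print([(round(d["p"],2),w("scene",d["xyz"]).round(3)) for d in mark_of("scene","ring_centre")[:2]],[(round(d["p"],2),w("side",d["xyz"]).round(3)) for d in mark_of("side","ring_centre")[:2]])
st("above ring")
cv2.imwrite("pics/pt.png",cv2.resize(np.hstack([a,b]),(800,400)))
E
```

```text
cone 12.66 [ 0.4279 -0.3282  0.2376] [0.707 0.707 0.    0.   ]
cone end 15.21 [ 0.4275 -0.328   0.237 ] [ 0.707  0.707 -0.    -0.   ]
[(0.87, array([0.428, 0.315, 0.015])), (0.74, array([ 0.556, -0.351,  0.016]))] [(0.91, array([0.425, 0.311, 0.019]))]
above ring 19.9 [0.4285 0.3128 0.1608] [0.707 0.707 0.001 0.   ]
```

View pics/pt.png

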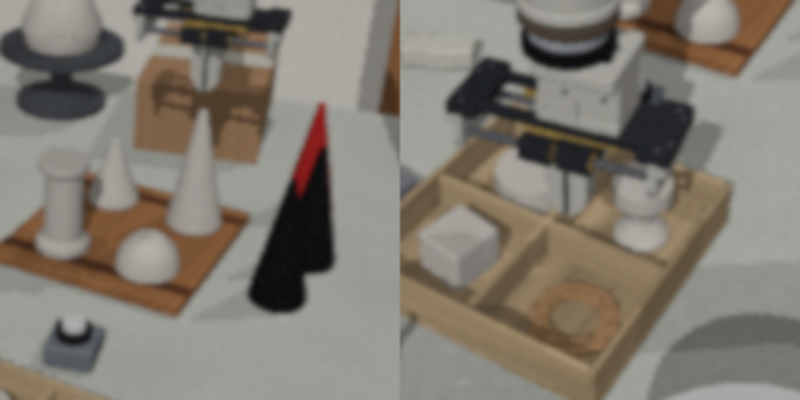

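The left half shows the closed fingertips just above the white cone's tip, and the button cap is back up. The right half shows the hand high above the bare ring. I'll go down and finish there.

```bash
python3 - <<'E'
from h import *
move_l([.4275,.3125,.014+.03+.019],vel=.1)
pause(1.3); cv2.imwrite("pics/end.png",cv2.resize(capture("side")[200:350,150:320,::-1],(680,600)))
pause(1.5); s=get_state();print(s["time"],s["tool_pos"],s["ft_force"])
E
```

```text
23.8667 [0.42747541 0.31250305 0.06301131] [-0.07953388  0.24265411 -0.47812189]
```

View pics/end.png

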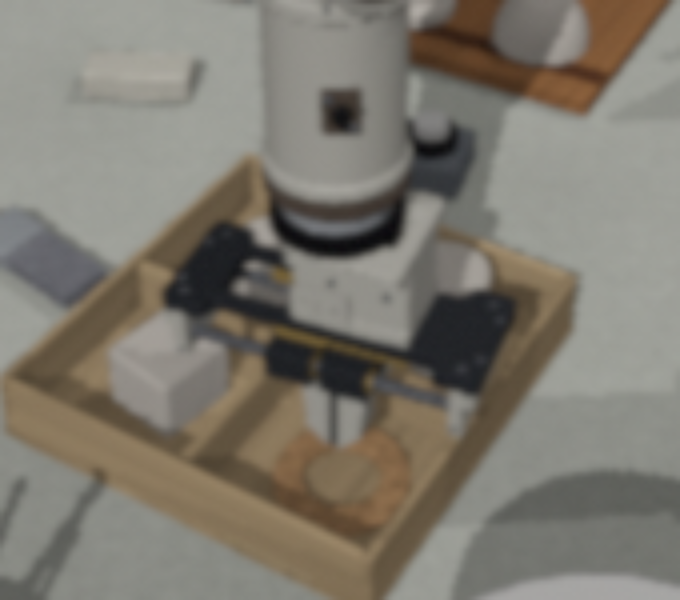

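The fingertips are over the ring, about 3 cm above it, and nothing is being touched (no force on the wrist).

```bash
python3 -c "
from cell import *
print(hand_in())"
```

```text
the job is handed in; nothing more can be done
None
```

I pressed the call button fully and it came back up, then pointed at the tip of the taller plaster cone and at the bare cork ring for over 2 s each; the job is handed in at about 24 s, with the arm still pointing at the ring and no sign that it touched anything but the button.

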